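Uncouple the blow-off nozzle and park it under its dust hood

ROBOT

A 7-joint arm with a two-finger parallel gripper is mounted at the origin on a cart in front of the work surface, level with it; the furniture and walls round the work are solid. World frame = base frame: x ahead of the robot, y to its left, z up, the work surface at z = 0. Lengths are in m, angles in degrees, forces in N, time in s.
With the tool pointing down it reaches from about 0.4 to 0.85 m from the base axis. Payload 4.5 kg.
Tool frame: the origin (TCP) lies midway between the tips of the shut fingers; the grasp point (between the pads) lies 19 mm behind it (robot.grasp_offset is the distance from the TCP to the grasp point, in m); z points along the fingers, x is the direction in which the jaws open and shut, and the axes are right-handed (so a half turn about z gives the same grasp; the last joint's range is limited). The gripper opens to 85 mm and grips with 20 to 120 N. Pads are 22 mm wide; open, the fingers measure 114 mm over their backs; the gripper's body (76 mm by 85 mm) begins 54 mm behind the grasp point. The pads swing forward as they close: fully open they stand 13 mm farther back than shut.
Start: joints at [-68.365, 39.483, -11.15, 89.685, 9.013, 51.709, -12.324], TCP at [0.211, 0.588, 0.231] pointing down, gripper open.
Joint ranges: [-172.22, 172.22], [-26.19, 119.32], [-84.43, 86.54], [7.71, 146.69], [-57.33, 237.33], [2.42, 119.75], [-152.13, 152.13]. Speed limits (degrees/s): [147.25, 147.25, 180, 180, 180, 180, 180].

INTERFACE

Orientations are given as a 3x3 rotation matrix whose columns are the frame's x, y, z axes.
In Python, from rig import robot gives the robot as it stands.
- The arm moves only by the shell command python3 -m inch 'ROWS' [FORCE]. ROWS is JSON, a list of rows, each an object with "grip": the gripper's target within -1 to 1 (fully open at 1, half-way at 0, shut at -1); "travel": the shift along the tool's x, y, z in m, a list of three; "turn": the turn, a rotation vector about the tool's x, y, z in degrees, a list of three. A call has exactly 8 rows; each row shifts and turns the pose as measured when the row begins, along the tool's axes as they then stand; what a row does not reach is not made up. A row lasts 1/8 s, in which the tool goes at most 62.5 mm and 10.7 degrees, less where a joint would pass 70% of its speed; a pose out of reach is approached as far as the arm can. A call is refused whole if a number of a shift passes 0.0625 or a number of a turn 10.7, either way. A call with a gripper value outside its range is refused whole. The fingers move at their own pace and stop on an object; FORCE is the grip in N (left out, the last holds). Time passes only in rows, so rows that do not move let the fingers close, or fill a call up. It gives the time, the measured TCP pose, the force and the opening at its end, in the units of the state.
- robot.state(): the state, without advancing time (a new reading comes with each control period).
- robot.grab_frame(name): name is "scene" or "top"; returns a dict with "color" (420x560x3 uint8, red, green, blue), "range_z" (420x560 float32, m along the optical axis (not along the pixel's ray), 0 where there is no reading), "fx", "fy", "cx", "cy" (pixels), "extrinsics" (4x4, takes a point from world to camera coordinates). Camera axes: x right, y up, looking along -z (the intrinsics and any distortion apply to the point x, -y, -z); pixel columns grow to the right and rows downward; lengths in m; the calibration is good to about 2 mm. A picture is of the moment at which its call begins.
- robot.hand_in(): hands the job in, once; it reports no verdict.
The state is a dict: "time": time; "joints": joint angles; "joint_vel": joint speeds; "joint_efforts": joint torques, N m; "tcp_pos": TCP position; "eef_rot": TCP orientation; "force": force on the tool from outside, world axes, zero at the start; "torque": the same for the moment, N m; "width": finger opening in m.
Only numpy, scipy, OpenCV 4.12 (cv2) and the standard library are available. Lean on these libraries where they do the work, as an engineer would, in place of code of your own. Each camera call takes 0.05 s, during which the arm holds its last target. There are 200 camera calls.

TASK

Uncouple the blow-off nozzle from the air outlet: pull the coupling's sprung sleeve right back until the nozzle springs part-way out, then draw the nozzle straight out by its narrow neck so that the sleeve snaps forward again. Lay the nozzle down on the bare desk and let go, take it again by its square handle, and slide it nipple first under the hood of the parking stand, leaving it lying straight on the stand with the nipple end close to the back of the hood. Do not shift or knock over the other things on the desk.

Things in the scene. Friction and masses are not known exactly. Their poses are not given: they have to be found in the camera images.
- outlet: Air outlet fixed to the desk (place and direction vary): dark base 200 (x -95 to 105) x 56 x 8 mm, origin on the desk under its middle line, z up, +x the way the nozzle is drawn out. At the -x end a valve block, 24 x 44 mm, top at 69 mm, carries the coupling, whose level axis runs along x at z 46 mm; at the +x end is a trough for the handle.
- outlet_mouth (a point): Centre of the coupling's mouth, on its axis (in the outlet frame x -17, y 0, z 46 mm); axes as the outlet's. From here to the trough's cheeks (x 55 mm) the fingers have room beside the nozzle's neck; take the neck near the coupling, so that they can draw it out without running into the cheeks.
- trough (a point): Middle of the floor of the outlet's trough (outlet x 78, y 0, z 32 mm). The trough is open on top and at both ends; its cheeks, x 55 to 102 mm, are 4 mm thick, 33 mm apart and end at z 62 mm, 2 mm above the nozzle's handle, which therefore cannot be gripped there. Axes as the outlet's.
- sleeve_mid (a point): Middle of the coupling's round steel sleeve, on its axis; moves with it. Sleeve 34 mm long; its waist, 28 mm across and 18 mm long, lies between two knurled rims 34 mm across, so it can be pinched across the waist from above and pulled towards the outlet's -x. Axes as the outlet's.
- sleeve (a joint): How far the sleeve is pulled back to -x, m: 0 forward (nozzle locked), 0.012 at the stop; spring 3.5 N rising to 6.5 N. Past 0.010 the catches let go and an ejector pushes the nozzle 8 mm out in 0.2 s. Let go then, the sleeve is held at about 0.008 by the nipple, which drags with about 8 N; once the nozzle is drawn some 12 mm further the sleeve snaps to 0.
- nozzle: The loose blow-off nozzle, 100 to 160 g; origin under the middle of its handle (14 mm below nozzle_handle), x along it, z up, nipple at -x. Plugged in, its origin is at x 71, z 32 mm in the outlet frame, axes alike, 28 mm of nipple behind the mouth. Centre of mass about 10 mm from the handle's middle towards the neck.
- nozzle_handle (a point): Centre of the nozzle's square grey handle, 28 x 28 mm, 60 mm long (x -30 to 30); a steel stub 14 mm across and 10 mm long is at +x. Axes as the nozzle's. Lying on the desk the nozzle rests on a flat of the handle, this centre 14 mm up, neck and nipple level and clear of the desk.
- nozzle_neck (a point): Middle of the nozzle's square steel neck, 20 x 20 mm, 54 mm long, on its axis, 57 mm from the handle's centre towards the nipple (-x); axes as the nozzle's.
- nozzle_tip (a point): End of the nozzle's steel nipple, on its axis, 116 mm from the handle's centre. The nipple is 32 mm long and at most 16 mm across, with a groove and a ridge.
- stand: Parking stand fixed to the desk (place and direction vary): dark base plate 56 x 6 mm, x -88 to 70 mm; origin on the desk under the hood's mouth, z up. Aluminium dust hood over x -88 to 0, open only towards +x. From x 0 to 68 mm a rubber tongue 14 mm wide, top at z 12 mm, carries the handle. Parked, the nozzle's axes agree with the stand's.
- hood_mouth (a point): Middle of the hood's opening (stand x 0, y 0, z 26 mm), axes as the stand's. Inside, the hood is 34 mm wide, its roof at z 44 mm (outer top 47 mm) and its back wall 85 mm behind the mouth. The fingers do not fit in beside the neck.
- stand_rest (a point): Where the centre of the handle belongs when parked: x 36, y 0, z 26 mm in the stand's frame (nipple tip 5 mm from the back wall); axes as the stand's.
- seal_dark_mid (a point): Bystander: dark seal blank standing upright, 14 mm across, 60 mm high; its middle. It stands near the nozzle's neck, to one side.
- seal_pale_mid (a point): Bystander: pale wooden seal blank standing upright, 17 mm across, 60 mm high; its middle. It stands beside the stand's tongue.
- knife_mid (a point): Bystander: carving knife lying flat beside the outlet, 11 x 150 (along its y) x 10 mm; its middle.
- wedge_mid (a point): Bystander: thin hardwood wedge lying beside the stand, 12 x 69 (along its y) x 8 mm; its middle.
- whetstone_mid (a point): Bystander: whetstone in a dark case, lying, 30 x 88 (along its y) x 17 mm; its middle.
- slip_mid (a point): Bystander: brown wood slip lying, 17 x 88 (along its y) x 9 mm; its middle. Apart from the things listed, the desk between the outlet and the stand is bare from x = 0.46 to 0.68 m.
- lamp_bracket (a point): Front end of the fixed clamp lamp's black bracket, 22 mm wide, which hangs over the back of the desk: keep the gripper's body and wrist in front of it (nearer the robot).

How it is judged (in metres and radians):
On the way, in this order (a step that is already met when the one before it is completed fails the run):
1. the sleeve is back and the nozzle has sprung part-way out (4 to 18 mm), still in the coupling (value of joint sleeve above 0.006 m and x of nozzle_handle in the frame of outlet between 0.075 and 0.089 m), for 0.1 s.
2. the nipple is out of the mouth and the sleeve has snapped forward (within 2 mm) (value of joint sleeve below 0.002 m and x of nozzle_tip in the frame of outlet_mouth above 0.001 m), for 0.1 s.
3. the nozzle lies at rest on the desk, the fingers off it (height (world z) of nozzle_handle below 0.021 m and linear speed of nozzle below 0.02 m/s and contact force between the fingers and nozzle below 0.05 N), for 0.2 s.
At the end, for the whole second after the job is handed in: The nozzle lies at rest on the stand, nipple and neck under the hood: handle centre within about 10 mm along, 7 mm across and 4 mm in height of stand_rest, its axis within 0.15 rad of the stand's, nipple towards the back; the coupling's sleeve is forward within 2 mm (x of nozzle_handle in the frame of stand between 0.027 and 0.047 m and y of nozzle_handle in the frame of stand between -0.007 and 0.007 m and z of nozzle_handle in the frame of stand between 0.022 and 0.03 m and x of nozzle_tip in the frame of stand below -0.063 m and angle between the x axis of nozzle_handle and the x axis of stand, either way round below 0.15 rad and linear speed of nozzle below 0.02 m/s and value of joint sleeve below 0.002 m); the robot touches nothing.
It fails at once if a standing seal blank is moved more than 20 mm or tipped (distance of any of seal_dark_mid, seal_pale_mid from where it was at the start of the episode above 0.02 m or angle between any of seal_dark_mid, seal_pale_mid's own z axis and vertical above 0.3 rad).
It fails at once if the knife, wedge, whetstone or wood slip is moved more than 20 mm (distance of any of knife_mid, wedge_mid, whetstone_mid, slip_mid from where it was at the start of the episode above 0.02 m).
It also fails if it takes over 67 s, if anything falls off the work surface, if the arm or the gripper's body presses on something with over 40 N, if the wrist force passes 120 N, or if a joint passes its speed limit or range.

## Working session

There is one attempt and no reset: what is moved stays moved. The work goes in short steps, Python scripts to look and compute and a shell command to move; the robot and the scene stay as the last step left them, time stands still between calls to the robot, and variables do not carry over. Pictures are saved under pics/ and viewed, about 8 in all and at most 12, crops included, and the job is handed in when it is done.

```bash
mkdir -p pics; ls; cat > h.py <<'E'
import numpy as np,cv2
from rig import robot
def grab(n):
    f=robot.grab_frame(n); return f
def pts(f):
    # world xyz per pixel from depth
    d=f["range_z"]; h,w=d.shape; v,u=np.mgrid[:h,:w]
    c=np.stack([(u-f["cx"])/f["fx"]*d,-(v-f["cy"])/f["fy"]*d,-d],-1)
    E=np.linalg.inv(f["extrinsics"]); return c@E[:3,:3].T+E[:3,3]
def ray(f,u,v,z):
    E=np.linalg.inv(f["extrinsics"]); r=E[:3,:3]@np.array([(u-f["cx"])/f["fx"],-(v-f["cy"])/f["fy"],-1]); o=E[:3,3]
    return o+r*(z-o[2])/r[2]
def proj(f,p):
    c=f["extrinsics"][:3,:3]@np.array(p)+f["extrinsics"][:3,3]
    return f["cx"]+f["fx"]*c[0]/-c[2], f["cy"]-f["fy"]*c[1]/-c[2]
def save(f,n): cv2.imwrite("pics/"+n,f["color"][:,:,::-1])
E
python3 - <<'E'
from h import *
for n in("scene","top"):
    f=grab(n); save(f,n+"0.png"); np.savez(n+"0.npz",**f); print(n,{k:f[k] for k in("fx","fy","cx","cy")},np.linalg.inv(f["extrinsics"]).round(3).tolist(),[k for k in f])
s=robot.state(); print(s["tcp_pos"],np.round(s["eef_rot"],3),s["width"],s["time"],robot.grasp_offset)
E
```

```text
pics
scene {'fx': 517.7042972855822, 'fy': 517.7042972855822, 'cx': 279.6710971141763, 'cy': 213.064240788926} [[0.774, 0.453, -0.443, 0.111], [-0.633, 0.565, -0.529, -0.463], [0.011, 0.689, 0.724, 0.962], [0.0, 0.0, 0.0, 1.0]] ['color', 'range_z', 'fx', 'fy', 'cx', 'cy', 'extrinsics']
top {'fx': 524.8968502146754, 'fy': 524.8968502146754, 'cx': 271.9453945866202, 'cy': 205.87243602758565} [[0.023, 0.984, -0.177, 0.398], [-1.0, 0.02, -0.023, 0.084], [-0.019, 0.177, 0.984, 1.258], [0.0, 0.0, 0.0, 1.0]] ['color', 'range_z', 'fx', 'fy', 'cx', 'cy', 'extrinsics']
[0.21048093 0.5878617  0.2305635 ] [[ 0.337  0.942 -0.   ]
 [ 0.942 -0.337 -0.002]
 [-0.002  0.    -1.   ]] 0.08546330984720676 0.1 0.0187
```

View pics/top0.png

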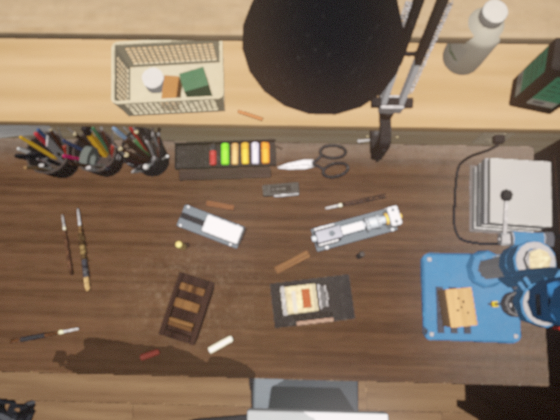

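View pics/scene0.png

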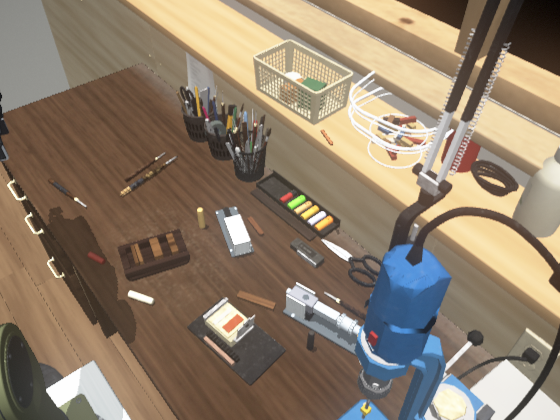

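Top view: the outlet is at about (357,228), block to the left and trough to the right. The stand is at (211,226), the dark seal at (360,255), the pale seal at (180,244), and the lamp bracket at (380,140). Next I'll measure and zoom in.

```bash
python3 - <<'E'
from h import *
f=dict(np.load("top0.npz")); c=f["color"][:,:,::-1]
a=cv2.resize(c[185:275,165:425],None,fx=3,fy=3,interpolation=cv2.INTER_CUBIC)
P=pts(f); z=P[:,:,2]
print("desk z",np.median(z[300:320,220:260]), "bracket",P[140:155:5,380].round(3).tolist())
b=cv2.resize((np.clip(z[185:275,165:425]/0.08,0,1)*255).astype(np.uint8),None,fx=3,fy=3,interpolation=cv2.INTER_NEAREST)
cv2.imwrite("pics/crop.png",np.vstack([a,cv2.applyColorMap(b,cv2.COLORMAP_JET)]))
E
```

```text
desk z -0.00032438197331197127 bracket [[0.708, -0.1, 0.274], [0.701, -0.102, 0.265], [0.697, -0.105, 0.245]]
```

View pics/crop.png

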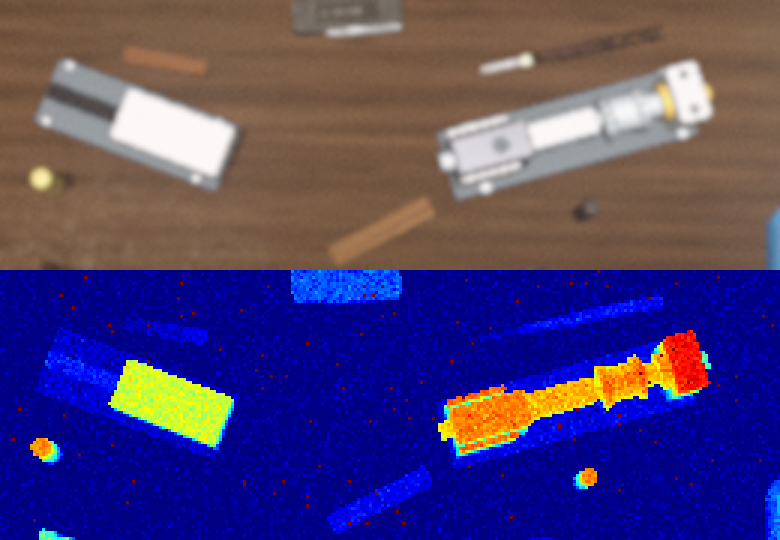

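Crop: block top (red) at the right end, sleeve (620,110), neck (560,128), handle (490,150), hood (175,135) with the tongue to its left. Now fitting frames from depth.

```bash
python3 - <<'E'
from h import *
f=dict(np.load("top0.npz")); P=pts(f); z=P[:,:,2]
def sub(u0,u1,v0,v1,lo,hi):
    m=np.zeros(z.shape,np.uint8); m[v0:v1,u0:u1]=1; m&=((z>lo)&(z<hi)).astype(np.uint8)
    n,l,s,_=cv2.connectedComponentsWithStats(m); k=1+np.argmax(s[1:,4]); return P[l==k]
def rect(n,*a):
    q=sub(*a); r=cv2.minAreaRect((q[:,:2]*1000).astype(np.float32)); b=cv2.boxPoints(r)
    e=b[1]-b[0] if np.linalg.norm(b[1]-b[0])>np.linalg.norm(b[2]-b[1]) else b[2]-b[1]
    e=e/np.linalg.norm(e); e=e if e[1]>0 else -e
    print(n,len(q),"c",np.round(r[0],1),"size",np.round(r[1],1),"long axis",e.round(3),round(np.degrees(np.arctan2(e[1],e[0])),1),"z",np.median(q[:,2]).round(4)); return np.array(r[0]),e
rect("hood",195,248,300-185+185-300+185,275,.038,.055)
rect("standall",170,250,190,260,.003,.055)
rect("base outlet",300,405,200,255,.004,.09)
rect("block",380,405,200,235,.062,.085)
rect("handle trough",300,343,208,245,.05,.066)
rect("neck",342,364,208,245,.048,.062)
rect("sleeve",363,382,208,245,.048,.07)
rect("pale",170,188,235,252,.05,.075)
rect("dark",350,368,245,262,.05,.075)
rect("wedge",200,236,196,211,.004,.02)
rect("slip",270,315,245,275,.004,.02)
rect("knife",322,390,190,212,.004,.02)
E
```

```text
hood 656 c [559.9 228.8] size [88.7 40.7] long axis [0.343 0.939] 69.9 z 0.0463
standall 1430 c [569.9 261. ] size [165.1  63.5] long axis [0.316 0.949] 71.6 z 0.0144
base outlet 2055 c [574.1 -90. ] size [ 64.  229.1] long axis [-0.32   0.948] 108.6 z 0.0533
block 209 c [ 595.5 -164.5] size [44.1 29.5] long axis [0.976 0.218] 12.6 z 0.0689
handle trough 445 c [551.2 -16.8] size [41.4 75. ] long axis [-0.297  0.955] 107.3 z 0.0597
neck 198 c [568.5 -74.8] size [20.9 58.1] long axis [-0.332  0.943] 109.4 z 0.0556
sleeve 224 c [ 582.  -119.6] size [32.8 48.4] long axis [-0.3    0.954] 107.5 z 0.0573
pale 37 c [520.7 325.6] size [13.2 14.3] long axis [-0.73   0.683] 136.9 z 0.0579
dark 26 c [507.2 -93.6] size [ 9.6 11.2] long axis [-0.998  0.057] 176.7 z 0.0587
wedge 80 c [620.6 230.5] size [47.6 14. ] long axis [0.129 0.992] 82.6 z 0.0072
slip 265 c [488.5  63.5] size [20.2 87.2] long axis [-0.473  0.881] 118.2 z 0.009
knife 217 c [ 642.2 -104.9] size [ 16.7 124.1] long axis [-0.239  0.971] 103.9 z 0.0094
```

```bash
python3 - <<'E'
from h import *
f=dict(np.load("top0.npz")); P=pts(f); z=P[:,:,2]*1e3; X=P[:,:,:2]*1e3
def line(n,o,ang,s0,s1,half,lo,hi):
    # iterate: rotate about axis, take mid of extents per slice
    o=np.array(o,float)
    for _ in range(3):
        e=np.array([np.cos(np.radians(ang)),np.sin(np.radians(ang))]);m=np.array([-e[1],e[0]])
        s=(X-o)@e; t=(X-o)@m; k=(s>s0)&(s<s1)&(abs(t)<half)&(z>lo)&(z<hi)
        c=[]
        for a in np.arange(s0,s1,4):
            q=k&(s>=a)&(s<a+4)
            if q.sum()>4: c.append((a+2,(np.percentile(t[q],5)+np.percentile(t[q],95))/2))
        c=np.array(c); p=np.polyfit(c[:,0],c[:,1],1); ang+=np.degrees(p[0]); o=o+m*p[1]
    r=c[:,1]-np.polyval(p,c[:,0]); print(n,"o",o.round(1),"ang",round(ang,2),"rms",r.std().round(2)); return o,ang,e,s,t
o,a,e,s,t=line("outlet neck+sleeve+handle",(572,-86.5),106.7,-50,98,20,48,66)
q=(abs(t)<8)
for nm,lo,hi,r0,r1 in(("block",64,76,-110,-60),("rims",58,66,-60,-5),("neck",52,58.5,-30,60)):
    k=q&(z>lo)&(z<hi)&(s>r0)&(s<r1); print(nm,np.percentile(s[k],[2,98]).round(1))
k=(z>5)&(z<11)&(abs(t)<27)&(abs(t)>15); print("base s",np.percentile(s[k],[2,50,98]).round(1))
o,a,e,s,t=line("hood",(575,270),70,-85,-3,24,42,52)
k=(z>42)&(z<52)&(abs(t)<15)&(abs(s)<130);print("hood s",np.percentile(s[k],[1,99]).round(1))
k=(z>8.5)&(z<16)&(abs(t)<12)&(s>3)&(s<90);print("tongue s,t",np.percentile(s[k],[2,98]).round(1),np.median(t[k]).round(1),k.sum())
k=(z>3.5)&(z<9)&(abs(t)<27)&(abs(t)>10)&(s>3)&(s<90);print("plate s,t",np.percentile(s[k],[2,98]).round(1),np.percentile(t[k],[2,98]).round(1))
k=(z>4)&(X[...,0]>430)&(X[...,0]<700)&(X[...,1]>-10)&(X[...,1]<200)
m=cv2.morphologyEx(k.astype(np.uint8),cv2.MORPH_OPEN,np.ones((3,3)))
n,l,st,_=cv2.connectedComponentsWithStats(m)
for i in range(1,n): b=X[l==i]; print("obj",st[i,4],b.min(0).round(),b.max(0).round(),np.median(z[l==i]).round(1))
E
```

```text
outlet neck+sleeve+handle o [571.8 -86.6] ang 105.99 rms 0.77
block [-94.6 -72.4]
rims [-52.9  -6. ]
neck [-28.7  56.9]
base s [-265.4    1.3  731.6]
hood o [574.5 270.2] ang 70.46 rms 0.44
hood s [-87.4  -1.7]
tongue s,t [ 8.1 65.7] -0.6 137
plate s,t [ 7.8 69.2] [-26.1  25.9]
obj 15258 [565. -10.] [673. 127.] 855.4
obj 442 [647.  51.] [682. 138.] 16.3
obj 137 [527. 181.] [574. 200.] 45.4
obj 258 [518. -10.] [575.  20.] 57.5
obj 245 [466.  27.] [515. 102.] 9.0
obj 19 [447.  -9.] [454.   0.] 8.0
obj 307 [430.  -9.] [452. 106.] 9.4
obj 12 [430. 111.] [438. 115.] 9.2
```

```bash
cat >> h.py <<'E'
def frame(o,a):
    a=np.radians(a); e=np.array([np.cos(a),np.sin(a)]); return np.array(o),e,np.array([-e[1],e[0]])
OUT=frame((572.,-86.5),106.3); STD=frame((574.5,270.3),70.4)
def go(F,s,t,z,yaw):
    """mm target in frame F; yaw=world angle of tool x"""
    st=robot.state(); p=np.append((F[0]+s*F[1]+t*F[2])/1e3,z/1e3); R=np.array(st["eef_rot"])
    cur=np.degrees(np.arctan2(R[1,0],R[0,0])); d=(yaw-cur+90)%180-90
    rel=(st["tcp_pos"][:2]*1e3-F[0])
    print("t",round(st["time"],2),"frame s,t,z mm",(rel@F[1]).round(1),(rel@F[2]).round(1),(st["tcp_pos"][2]*1e3).round(1),"tilt",np.degrees(np.arccos(-R[2,2])).round(2),"w",round(st["width"]*1e3,1),"F",np.round(st["force"],1))
    print("travel now-axes",(R.T@(p-st["tcp_pos"])).round(4),"turn z",round(-d,2))
    c,s_=np.cos(np.radians(yaw if abs(cur+d-yaw)<1 else yaw+180)),np.sin(np.radians(yaw if abs(cur+d-yaw)<1 else yaw+180))
    R2=np.array([[c,s_,0],[s_,-c,0],[0,0,-1]]); print("travel target-axes",(R2.T@(p-st["tcp_pos"])).round(4),"rotvec tool fix",np.degrees(cv2.Rodrigues(R.T@R2)[0].ravel()).round(2))
E
python3 -m inch '[{"grip":1,"travel":[0,0,0],"turn":[0,0,9]},{"grip":1,"travel":[0,0,0],"turn":[0,0,9]},{"grip":1,"travel":[0,0,0],"turn":[0,0,9]},{"grip":1,"travel":[0,0,0],"turn":[0,0,9]},{"grip":1,"travel":[0,0,0],"turn":[0,0,9]},{"grip":1,"travel":[0,0,0],"turn":[0,0,9]},{"grip":1,"travel":[0,0,0],"turn":[0,0,0]},{"grip":1,"travel":[0,0,0],"turn":[0,0,0]}]' 60
python3 -c "
from h import *
go(OUT,-34,0,120,16.3);print(robot.state()['joints'])"
```

```text
time: 1.1
tcp_pos: [0.2093, 0.5849, 0.2266]
eef_rot: [[0.967, 0.256, -0.004], [0.256, -0.967, -0.01], [-0.006, 0.009, -1.0]]
force: [0.1, 0.1, 0.4]
width: 0.0856
t 1.1 frame s,t,z mm 746.2 159.7 226.6 tilt 0.61 w 85.6 F [0.1 0.1 0.4]
travel now-axes [0.1806 0.7748 0.1124] turn z -1.49
travel target-axes [0.1597 0.7802 0.1066] rotvec tool fix [ 0.5   0.35 -1.49]
[-77.28357956  39.67998272   4.97028072  90.55421172  -4.14351472
  50.55783536 -55.97692818]
```

```bash
python3 -m inch '[{"grip":1,"travel":[0.012,0.058,0],"turn":[0.5,0.35,-1.5]},{"grip":1,"travel":[0.012,0.058,0],"turn":[0,0,0]},{"grip":1,"travel":[0.012,0.058,0],"turn":[0,0,0]},{"grip":1,"travel":[0.012,0.058,0],"turn":[0,0,0]},{"grip":1,"travel":[0.012,0.058,0],"turn":[0,0,0]},{"grip":1,"travel":[0.012,0.058,0],"turn":[0,0,0]},{"grip":1,"travel":[0.012,0.058,0],"turn":[0,0,0]},{"grip":1,"travel":[0.012,0.058,0],"turn":[0,0,0]}]'
python3 -c "
from h import *
go(OUT,-34,0,120,16.3)"
```

```text
time: 2.1
tcp_pos: [0.4405, 0.1634, 0.2253]
eef_rot: [[0.95, 0.311, 0.003], [0.311, -0.95, 0.009], [0.005, -0.007, -1.0]]
force: [0.9, 0.6, 1.0]
width: 0.0853
t 2.1 frame s,t,z mm 276.7 56.0 225.3 tilt 0.52 w 85.3 F [0.9 0.6 1. ]
travel now-axes [0.0457 0.3131 0.1032] turn z 1.81
travel target-axes [0.056  0.3107 0.1053] rotvec tool fix [-0.43 -0.29  1.81]
```

```bash
python3 -m inch '[{"grip":1,"travel":[0.008,0.052,0.01],"turn":[-0.4,-0.3,1.8]},{"grip":1,"travel":[0.01,0.052,0.01],"turn":[0,0,0]},{"grip":1,"travel":[0.01,0.052,0.02],"turn":[0,0,0]},{"grip":1,"travel":[0.01,0.052,0.02],"turn":[0,0,0]},{"grip":1,"travel":[0.01,0.052,0.02],"turn":[0,0,0]},{"grip":1,"travel":[0.01,0.052,0.02],"turn":[0,0,0]},{"grip":1,"travel":[0,0.005,0],"turn":[0,0,0]},{"grip":1,"travel":[0,0,0],"turn":[0,0,0]}]'
python3 -c "
from h import *
go(OUT,-34,0,25,16.3)"
```

```text
time: 3.1
tcp_pos: [0.5958, -0.1384, 0.1224]
eef_rot: [[0.958, 0.287, 0.007], [0.287, -0.958, 0.003], [0.008, -0.001, -1.0]]
force: [-0.3, 0.9, 0.6]
width: 0.0856
t 3.1 frame s,t,z mm -56.5 -8.3 122.4 tilt 0.46 w 85.6 F [-0.3  0.9  0.6]
travel now-axes [-0.0089 -0.0225  0.0974] turn z 0.4
travel target-axes [-0.0083 -0.0225  0.0974] rotvec tool fix [-0.04 -0.45  0.4 ]
```

```bash
python3 -m inch '[{"grip":0.6,"travel":[-0.008,-0.0225,0],"turn":[0,-0.45,0.4]},{"grip":0.6,"travel":[0,0,0],"turn":[0,0,0]},{"grip":0.6,"travel":[0,0,0.02],"turn":[0,0,0]},{"grip":0.6,"travel":[0,0,0.02],"turn":[0,0,0]},{"grip":0.6,"travel":[0,0,0.01],"turn":[0,0,0]},{"grip":0.6,"travel":[0,0,0],"turn":[0,0,0]},{"grip":0.6,"travel":[0,0,0],"turn":[0,0,0]},{"grip":0.6,"travel":[0,0,0],"turn":[0,0,0]}]'
python3 -c "
from h import *
go(OUT,-34,0,25,16.3);f=grab('top');save(f,'a.png')
f2=grab('scene')
a=cv2.resize(f['color'][170:270,290:430],None,fx=4,fy=4);b=cv2.resize(f2['color'][240:380,260:400],(560,400))
cv2.imwrite('pics/ab.png',np.vstack([a,b])[:,:,::-1][:800]) if 0 else cv2.imwrite('pics/ab.png',cv2.resize(np.hstack([a,b]),None,fx=.71,fy=.71)[:,:,::-1])"
```

```text
time: 4.1
tcp_pos: [0.5851, -0.1138, 0.0762]
eef_rot: [[0.956, 0.293, 0.009], [0.293, -0.956, 0.002], [0.009, 0.001, -1.0]]
force: [0.7, 0.6, 0.3]
width: 0.0682
t 4.1 frame s,t,z mm -29.9 -4.9 76.2 tilt 0.53 w 68.2 F [0.7 0.6 0.3]
travel now-axes [-0.0054  0.004   0.0512] turn z 0.71
travel target-axes [-0.0049  0.0041  0.0512] rotvec tool fix [ 0.06 -0.53  0.71]
```

View pics/ab.png

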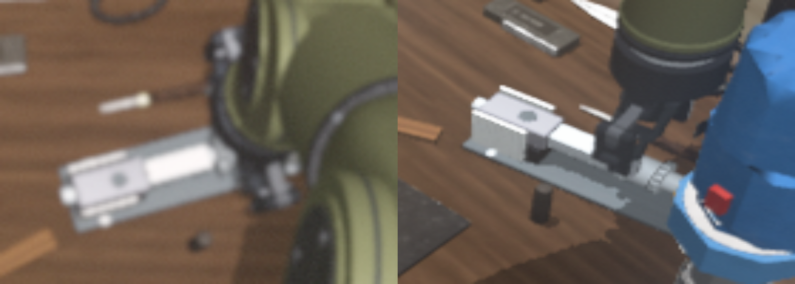

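The fingers straddle the coupling (left half: fingers at (225,50) and (270,190), sleeve between them). The seal and knife are clear. Going down to the sleeve.

```bash
python3 -m inch '[{"grip":0.6,"travel":[-0.005,0.004,0.012],"turn":[0,-0.5,0.7]},{"grip":0.6,"travel":[0,0,0.012],"turn":[0,0,0]},{"grip":0.6,"travel":[0,0,0.012],"turn":[0,0,0]},{"grip":0.6,"travel":[0,0,0.012],"turn":[0,0,0]},{"grip":0.6,"travel":[0,0,0],"turn":[0,0,0]},{"grip":0.6,"travel":[0,0,0],"turn":[0,0,0]},{"grip":0.6,"travel":[0,0,0],"turn":[0,0,0]},{"grip":0.6,"travel":[0,0,0],"turn":[0,0,0]}]'
python3 -c "
from h import *
go(OUT,-34,0,25,16.3)"
```

```text
time: 5.2
tcp_pos: [0.5813, -0.1196, 0.0245]
eef_rot: [[0.96, 0.28, -0.0], [0.28, -0.96, -0.001], [-0.0, 0.001, -1.0]]
force: [-0.4, -0.3, 0.2]
width: 0.0684
t 5.2 frame s,t,z mm -34.4 0.4 24.5 tilt 0.06 w 68.4 F [-0.4 -0.3  0.2]
travel now-axes [ 0.0004 -0.0004 -0.0005] turn z -0.04
travel target-axes [ 0.0004 -0.0004 -0.0005] rotvec tool fix [ 0.05  0.02 -0.04]
```

```bash
python3 -m inch '[{"grip":-1,"travel":[0,0,0],"turn":[0,0,0]},{"grip":-1,"travel":[0,0,0],"turn":[0,0,0]},{"grip":-1,"travel":[0,0,0],"turn":[0,0,0]},{"grip":-1,"travel":[0,0,0],"turn":[0,0,0]},{"grip":-1,"travel":[0,0,0],"turn":[0,0,0]},{"grip":-1,"travel":[0,0,0],"turn":[0,0,0]},{"grip":-1,"travel":[0,0,0],"turn":[0,0,0]},{"grip":-1,"travel":[0,0,0],"turn":[0,0,0]}]' 40
python3 -c "
from h import *
go(OUT,-46,0,25,16.3)"
```

```text
time: 6.2
tcp_pos: [0.58, -0.1202, 0.0254]
eef_rot: [[0.96, 0.28, -0.003], [0.28, -0.96, -0.002], [-0.003, 0.001, -1.0]]
force: [0.3, -0.2, 1.0]
width: 0.0311
t 6.2 frame s,t,z mm -34.5 1.8 25.4 tilt 0.18 w 31.1 F [ 0.3 -0.2  1. ]
travel now-axes [0.0018 0.0115 0.0004] turn z -0.05
travel target-axes [0.0018 0.0115 0.0004] rotvec tool fix [ 0.05  0.17 -0.05]
```

```bash
python3 -m inch '[{"grip":-1,"travel":[0,0.003,0],"turn":[0,0,0]},{"grip":-1,"travel":[0,0.003,0],"turn":[0,0,0]},{"grip":-1,"travel":[0,0.003,0],"turn":[0,0,0]},{"grip":-1,"travel":[0,0.003,0],"turn":[0,0,0]},{"grip":-1,"travel":[0,0.002,0],"turn":[0,0,0]},{"grip":-1,"travel":[0,0.001,0],"turn":[0,0,0]},{"grip":-1,"travel":[0,0,0],"turn":[0,0,0]},{"grip":-1,"travel":[0,0,0],"turn":[0,0,0]}]'
python3 - <<'E'
from h import *
go(OUT,-46,0,25,16.3)
f=grab('top');save(f,'b.png');P=pts(f)*1e3
d=P[:,:,:2]-OUT[0];s=d@OUT[1];t=d@OUT[2];z=P[:,:,2]
g=dict(np.load("top0.npz"));Q=pts(g)*1e3;d=Q[:,:,:2]-OUT[0];s0=d@OUT[1];t0=d@OUT[2];z0=Q[:,:,2]
for S,T,Z in((s0,t0,z0),(s,t,z)):
    k=(abs(T)<12)&(Z>57.5)&(Z<63)&(S>25)&(S<105); k2=(abs(T)<5)&(Z>40)&(Z<57.5)&(S>100)&(S<125); print("handle s",np.percentile(S[k],[2,50,98]).round(1),"stub",np.percentile(S[k2],[2,98]).round(1) if k2.any() else 0)
E
```

```text
time: 7.2
tcp_pos: [0.5804, -0.1211, 0.0252]
eef_rot: [[0.958, 0.288, -0.013], [0.288, -0.958, 0.015], [-0.008, -0.018, -1.0]]
force: [-1.8, 3.7, 2.2]
width: 0.0314
t 7.2 frame s,t,z mm -35.6 1.7 25.2 tilt 1.15 w 31.4 F [-1.8  3.7  2.2]
travel now-axes [ 0.0016  0.0104 -0.    ] turn z 0.43
travel target-axes [0.0017 0.0104 0.0002] rotvec tool fix [-1.06  0.45  0.42]
handle s [28.3 67.2 99.1] stub [100.3 110.5]
handle s [29.4 68.9 98.7] stub [100.1 110.3]
```

```bash
python3 -m inch '[{"grip":-1,"travel":[0,0.006,0],"turn":[-0.5,0,0.4]},{"grip":-1,"travel":[0,0.008,0],"turn":[0,0,0]},{"grip":-1,"travel":[0,0.008,0],"turn":[0,0,0]},{"grip":-1,"travel":[0,0.008,0],"turn":[0,0,0]},{"grip":-1,"travel":[0,0.008,0],"turn":[0,0,0]},{"grip":-1,"travel":[0,0.008,0],"turn":[0,0,0]},{"grip":-1,"travel":[0,0.008,0],"turn":[0,0,0]},{"grip":-1,"travel":[0,0.008,0],"turn":[0,0,0]}]' 60
cat > hd.py <<'E'
from h import *
go(OUT,-46,0,25,16.3)
f=grab('top');P=pts(f)*1e3
d=P[:,:,:2]-OUT[0];S=d@OUT[1];T=d@OUT[2];Z=P[:,:,2]
k=(abs(T)<12)&(Z>57.5)&(Z<63)&(S>25)&(S<115); k2=(abs(T)<5)&(Z>40)&(Z<57.5)&(S>100)&(S<125); print("handle s",np.percentile(S[k],[2,50,98]).round(1),"stub",np.percentile(S[k2],[2,98]).round(1) if k2.any() else 0)
E
python3 hd.py
```

```text
time: 8.25
tcp_pos: [0.5831, -0.1314, 0.0249]
eef_rot: [[0.952, 0.301, -0.049], [0.304, -0.95, 0.067], [-0.027, -0.079, -0.996]]
force: [-8.0, 17.1, 12.9]
width: 0.0271
t 8.25 frame s,t,z mm -46.3 2.0 24.9 tilt 4.8 w 27.1 F [-8.  17.1 12.9]
travel now-axes [ 0.002  -0.0002 -0.0002] turn z 1.38
travel target-axes [ 0.002  -0.0003 -0.0001] rotvec tool fix [-4.53  1.58  1.31]
handle s [ 35.6  78.7 106.3] stub [103.2 117.7]
```

Ejected: the stub moved 110.5→117.7. Next: release, lift, then shift to the neck.

```bash
python3 -m inch '[{"grip":-1,"travel":[0,0,0],"turn":[0,0,0]},{"grip":0.4,"travel":[0,0,0],"turn":[0,0,0]},{"grip":0.4,"travel":[0,0,0],"turn":[0,0,0]},{"grip":0.4,"travel":[0,0,0],"turn":[0,0,0]},{"grip":0.4,"travel":[0,0,-0.015],"turn":[0,0,0]},{"grip":0.4,"travel":[0,0,-0.025],"turn":[0,0,0]},{"grip":0.4,"travel":[0,0,-0.025],"turn":[0,0,0]},{"grip":0.4,"travel":[0,0,0],"turn":[0,0,0]}]' 80
python3 hd.py; python3 -c "
from h import *
go(OUT,12,2,26,16.3)"
```

```text
time: 9.3
tcp_pos: [0.5881, -0.1394, 0.0936]
eef_rot: [[0.954, 0.297, -0.045], [0.299, -0.952, 0.064], [-0.023, -0.074, -0.997]]
force: [0.2, -0.1, -0.2]
width: 0.0599
t 9.3 frame s,t,z mm -55.3 -0.6 93.6 tilt 4.48 w 59.9 F [ 0.2 -0.1 -0.2]
travel now-axes [ 0.0012 -0.0041  0.0691] turn z 1.12
travel target-axes [-0.0006 -0.0093  0.0686] rotvec tool fix [-4.26  1.38  1.07]
handle s [ 29.9  75.2 105.7] stub [105.4 117.8]
t 9.35 frame s,t,z mm -54.7 0.2 92.5 tilt 4.58 w 59.5 F [-1.1  0.5 -0.1]
travel now-axes [ 0.0012 -0.0615  0.0714] turn z 1.13
travel target-axes [-0.0018 -0.0667  0.0665] rotvec tool fix [-4.32  1.5   1.08]
```

```bash
python3 -m inch '[{"grip":0.2,"travel":[0,0,0],"turn":[-4.3,1.5,1.1]},{"grip":0.2,"travel":[-0.001,-0.022,0],"turn":[0,0,0]},{"grip":0.2,"travel":[-0.001,-0.022,0],"turn":[0,0,0]},{"grip":0.2,"travel":[0,-0.022,0],"turn":[0,0,0]},{"grip":0.2,"travel":[0,0,0],"turn":[0,0,0]},{"grip":0.2,"travel":[0,0,0.015],"turn":[0,0,0]},{"grip":0.2,"travel":[0,0,0.01],"turn":[0,0,0]},{"grip":0.2,"travel":[0,0,0],"turn":[0,0,0]}]' 80
python3 -c "
from h import *
go(OUT,12,1.5,26,16.3)"
```

```text
time: 10.35
tcp_pos: [0.5621, -0.0736, 0.0617]
eef_rot: [[0.96, 0.279, -0.01], [0.279, -0.96, 0.002], [-0.009, -0.004, -1.0]]
force: [0.9, -0.5, 0.5]
width: 0.0516
t 10.35 frame s,t,z mm 15.1 5.9 61.7 tilt 0.57 w 51.6 F [ 0.9 -0.5  0.5]
travel now-axes [0.0048 0.0033 0.0357] turn z -0.07
travel target-axes [0.0044 0.0031 0.0357] rotvec tool fix [-0.26  0.51 -0.07]
```

```bash
python3 -m inch '[{"grip":0.2,"travel":[0.0045,0.003,0],"turn":[-0.25,0.5,0]},{"grip":0.2,"travel":[0,0,0],"turn":[0,0,0]},{"grip":0.2,"travel":[0,0,0.012],"turn":[0,0,0]},{"grip":0.2,"travel":[0,0,0.012],"turn":[0,0,0]},{"grip":0.2,"travel":[0,0,0.009],"turn":[0,0,0]},{"grip":0.2,"travel":[0,0,0],"turn":[0,0,0]},{"grip":0.2,"travel":[0,0,0],"turn":[0,0,0]},{"grip":0.2,"travel":[0,0,0],"turn":[0,0,0]}]' 80
python3 -c "
from h import *
go(OUT,12,1.5,26,16.3)"
```

```text
time: 11.35
tcp_pos: [0.5679, -0.0765, 0.0262]
eef_rot: [[0.961, 0.278, 0.001], [0.278, -0.961, -0.001], [0.001, 0.001, -1.0]]
force: [-0.0, -0.2, 0.4]
width: 0.0512
t 11.35 frame s,t,z mm 10.8 1.1 26.2 tilt 0.05 w 51.2 F [-0.  -0.2  0.4]
travel now-axes [-0.0004 -0.0012  0.0002] turn z -0.15
travel target-axes [-0.0004 -0.0012  0.0002] rotvec tool fix [ 0.04 -0.03 -0.15]
```

```bash
python3 -m inch '[{"grip":-1,"travel":[0,0,0],"turn":[0,0,0]},{"grip":-1,"travel":[0,0,0],"turn":[0,0,0]},{"grip":-1,"travel":[0,0,0],"turn":[0,0,0]},{"grip":-1,"travel":[0,0,0],"turn":[0,0,0]},{"grip":-1,"travel":[0,0,0],"turn":[0,0,0]},{"grip":-1,"travel":[0,-0.005,0],"turn":[0,0,0]},{"grip":-1,"travel":[0,-0.008,0],"turn":[0,0,0]},{"grip":-1,"travel":[0,-0.008,0],"turn":[0,0,0]}]' 80
python3 hd.py
```

```text
time: 12.35
tcp_pos: [0.5661, -0.0693, 0.0276]
eef_rot: [[0.963, 0.268, 0.01], [0.268, -0.963, -0.016], [0.006, 0.018, -1.0]]
force: [3.9, -9.9, -8.4]
width: 0.0189
t 12.35 frame s,t,z mm 18.2 0.9 27.6 tilt 1.09 w 18.9 F [ 3.9 -9.9 -8.4]
travel now-axes [0.0017 0.0641 0.0038] turn z -0.75
travel target-axes [0.0009 0.0642 0.0026] rotvec tool fix [ 1.04 -0.32 -0.75]
handle s [ 49.   81.8 113.5] stub [104.5 124. ]
```

```bash
python3 -m inch '[{"grip":-1,"travel":[0,-0.009,0],"turn":[0.5,0,-0.5]},{"grip":-1,"travel":[0,-0.009,0],"turn":[0,0,0]},{"grip":-1,"travel":[0,-0.006,0],"turn":[0,0,0]},{"grip":-1,"travel":[0,-0.004,0],"turn":[0,0,0]},{"grip":-1,"travel":[0,0,0],"turn":[0,0,0]},{"grip":-1,"travel":[0,0,0],"turn":[0,0,0]},{"grip":-1,"travel":[0,0,0],"turn":[0,0,0]},{"grip":-1,"travel":[0,0,0],"turn":[0,0,0]}]' 80
python3 hd.py
```

```text
time: 13.4
tcp_pos: [0.5622, -0.0568, 0.0288]
eef_rot: [[0.964, 0.267, 0.018], [0.267, -0.963, -0.028], [0.01, 0.032, -0.999]]
force: [1.1, -4.3, 0.2]
width: 0.019
t 13.4 frame s,t,z mm 31.2 1.0 28.8 tilt 1.9 w 19.0 F [ 1.1 -4.3  0.2]
travel now-axes [0.0021 0.0771 0.0063] turn z -0.79
travel target-axes [0.001  0.0772 0.0038] rotvec tool fix [ 1.82 -0.54 -0.8 ]
handle s [ 66.8  91.7 113.6] stub [103.9 119.9]
```

```bash
python3 -m inch '[{"grip":-1,"travel":[0,-0.004,0],"turn":[0.9,-0.3,-0.4]},{"grip":-1,"travel":[0,-0.004,0],"turn":[0.9,-0.3,-0.4]},{"grip":-1,"travel":[0,0,0],"turn":[0,0,0]},{"grip":-1,"travel":[0,0,0],"turn":[0,0,0]},{"grip":-1,"travel":[0,0,0],"turn":[0,0,0]},{"grip":-1,"travel":[0,0,0],"turn":[0,0,0]},{"grip":-1,"travel":[0,0,0],"turn":[0,0,0]},{"grip":-1,"travel":[0,0,0],"turn":[0,0,0]}]' 80
python3 - <<'E'
from h import *
go(OUT,37,1,110,16.3)
for n,r in(("top",(190,270,290,430)),("scene",(260,370,250,400))):
    f=grab(n); a=cv2.resize(f["color"][r[0]:r[1],r[2]:r[3]],(560,340),interpolation=cv2.INTER_CUBIC); 
    b=a if n=="top" else np.vstack([b,a])
    if n=="top":
        P=pts(f)*1e3;d=P[:,:,:2]-OUT[0];S=d@OUT[1];T=d@OUT[2];Z=P[:,:,2]
        k=(abs(T)<14)&(Z>56)&(Z<66)&(S>50)&(S<160);k2=(abs(T)<5)&(Z>40)&(Z<57.5)&(S>110)&(S<160);print(np.percentile(S[k],[2,98]),np.percentile(S[k2],[2,98]))
cv2.imwrite("pics/c.png",cv2.resize(b,None,fx=.85,fy=.85)[:,:,::-1])
E
```

```text
time: 14.45
tcp_pos: [0.5623, -0.0565, 0.0283]
eef_rot: [[0.961, 0.277, 0.004], [0.277, -0.961, -0.009], [0.001, 0.01, -1.0]]
force: [1.1, -3.7, -0.7]
width: 0.0186
t 14.45 frame s,t,z mm 31.5 0.9 28.3 tilt 0.56 w 18.6 F [ 1.1 -3.7 -0.7]
travel now-axes [-0.0001 -0.0047 -0.0817] turn z -0.24
travel target-axes [-0.0001 -0.0055 -0.0817] rotvec tool fix [ 0.55 -0.05 -0.24]
[ 57.55991009 127.44777189] [111.37391804 138.97074496]
```

View pics/c.png

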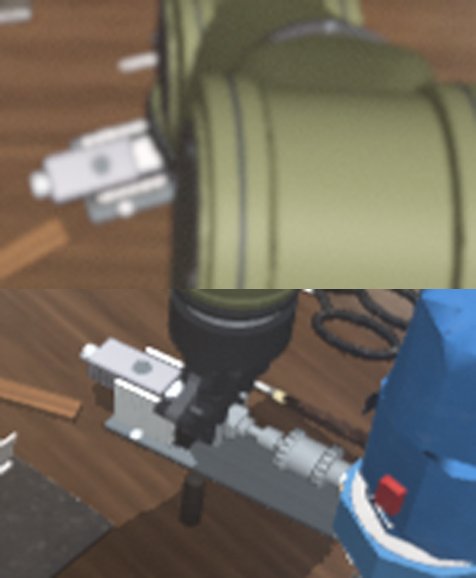

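The nipple is nearly out: the stub is at 139, so it has drawn about 28.5 mm and the tip is right at the mouth. Drawing further.

```bash
python3 -m inch '[{"grip":-1,"travel":[0,-0.007,0],"turn":[0.3,0,0]},{"grip":-1,"travel":[0,-0.005,0],"turn":[0,0,0]},{"grip":-1,"travel":[0,0,0],"turn":[0,0,0]},{"grip":-1,"travel":[0,0,0],"turn":[0,0,0]},{"grip":-1,"travel":[0,0,0],"turn":[0,0,0]},{"grip":-1,"travel":[0,0,0],"turn":[0,0,0]},{"grip":-1,"travel":[0,0,0],"turn":[0,0,0]},{"grip":-1,"travel":[0,0,0],"turn":[0,0,0]}]' 80
cat > st.py <<'E'
from h import *
go(OUT,37,1,110,16.3)
f=grab("top");P=pts(f)*1e3;d=P[:,:,:2]-OUT[0];S=d@OUT[1];T=d@OUT[2];Z=P[:,:,2]
k2=(abs(T)<5)&(Z>40)&(Z<57.5)&(S>115)&(S<170);print("stub end",np.percentile(S[k2],[2,98]))
E
python3 st.py
```

```text
time: 15.55
tcp_pos: [0.5623, -0.0566, 0.0286]
eef_rot: [[0.963, 0.268, 0.009], [0.268, -0.963, -0.018], [0.004, 0.019, -1.0]]
force: [0.3, -4.8, -1.3]
width: 0.0189
t 15.55 frame s,t,z mm 31.4 1.0 28.6 tilt 1.14 w 18.9 F [ 0.3 -4.8 -1.3]
travel now-axes [ 0.0002 -0.004  -0.0815] turn z -0.73
travel target-axes [-0.     -0.0056 -0.0814] rotvec tool fix [ 1.11 -0.23 -0.73]
stub end [117.73436546 139.15663255]
```

```bash
python3 -m inch '[{"grip":-1,"travel":[0,-0.009,0],"turn":[0.5,0,-0.5]},{"grip":-1,"travel":[0,-0.009,0],"turn":[0.5,0,0]},{"grip":-1,"travel":[0,-0.009,0],"turn":[0,0,0]},{"grip":-1,"travel":[0,-0.007,0],"turn":[0,0,0]},{"grip":-1,"travel":[0,0,0],"turn":[0,0,0]},{"grip":-1,"travel":[0,0,0],"turn":[0,0,0]},{"grip":-1,"travel":[0,0,0],"turn":[0,0,0]},{"grip":-1,"travel":[0,0,0],"turn":[0,0,0]}]' 80
python3 st.py
```

```text
time: 16.6
tcp_pos: [0.5618, -0.057, 0.0297]
eef_rot: [[0.967, 0.254, 0.023], [0.254, -0.966, -0.039], [0.012, 0.044, -0.999]]
force: [0.8, -4.8, -0.4]
width: 0.0191
t 16.6 frame s,t,z mm 31.2 1.6 29.7 tilt 2.6 w 19.1 F [ 0.8 -4.8 -0.4]
travel now-axes [ 0.0014 -0.0023 -0.0805] turn z -1.57
travel target-axes [ 0.0006 -0.0058 -0.0803] rotvec tool fix [ 2.51 -0.68 -1.58]
stub end [117.79234532 139.06890886]
```

The gripper yaws instead of advancing, so a finger is probably against a cheek. I'll regrip nearer the coupling.

```bash
python3 -m inch '[{"grip":-1,"travel":[0,0.002,0],"turn":[0,0,0]},{"grip":0,"travel":[0,0,0],"turn":[2.5,-0.7,-1.6]},{"grip":0,"travel":[0,0,0],"turn":[0,0,0]},{"grip":0,"travel":[0,0.006,0.002],"turn":[0,0,0]},{"grip":0,"travel":[0,0.006,0],"turn":[0,0,0]},{"grip":0,"travel":[0,0,0],"turn":[0,0,0]},{"grip":0,"travel":[0,0,0],"turn":[0,0,0]},{"grip":0,"travel":[0,0,0],"turn":[0,0,0]}]' 80
python3 st.py;python3 -c "
from h import *
go(OUT,19,1,26,16.3)"
```

```text
time: 17.65
tcp_pos: [0.5649, -0.0629, 0.027]
eef_rot: [[0.958, 0.287, -0.003], [0.287, -0.958, 0.008], [-0.0, -0.008, -1.0]]
force: [-0.1, -0.3, 0.1]
width: 0.0422
t 17.65 frame s,t,z mm 24.7 0.2 27.0 tilt 0.49 w 42.2 F [-0.1 -0.3  0.1]
travel now-axes [-0.0007 -0.013  -0.0829] turn z 0.39
travel target-axes [-0.0008 -0.0123 -0.083 ] rotvec tool fix [-0.49  0.01  0.39]
stub end [119.42497137 139.51676819]
t 17.7 frame s,t,z mm 24.7 0.1 27.0 tilt 0.49 w 42.9 F [0.4 0.2 0.4]
travel now-axes [-0.0009  0.0057  0.0009] turn z 0.39
travel target-axes [-0.0009  0.0057  0.001 ] rotvec tool fix [-0.49  0.01  0.39]
```

```bash
python3 -m inch '[{"grip":0,"travel":[0,0.0055,0],"turn":[-0.5,0,0.4]},{"grip":0,"travel":[0,0,0],"turn":[0,0,0]},{"grip":-1,"travel":[0,0,0],"turn":[0,0,0]},{"grip":-1,"travel":[0,0,0],"turn":[0,0,0]},{"grip":-1,"travel":[0,0,0],"turn":[0,0,0]},{"grip":-1,"travel":[0,-0.004,0],"turn":[0,0,0]},{"grip":-1,"travel":[0,-0.004,0],"turn":[0,0,0]},{"grip":-1,"travel":[0,0,0],"turn":[0,0,0]}]' 80
python3 st.py;python3 -c "
from h import *
go(OUT,30,1,26,16.3)"
```

```text
time: 18.7
tcp_pos: [0.5644, -0.0603, 0.0272]
eef_rot: [[0.96, 0.28, 0.001], [0.28, -0.96, -0.001], [0.0, 0.001, -1.0]]
force: [-0.3, 1.3, 0.8]
width: 0.0186
t 18.7 frame s,t,z mm 27.3 -0.1 27.2 tilt 0.08 w 18.6 F [-0.3  1.3  0.8]
travel now-axes [-0.0011 -0.0096 -0.0828] turn z -0.04
travel target-axes [-0.0011 -0.0097 -0.0828] rotvec tool fix [ 0.07 -0.02 -0.04]
stub end [119.24191502 147.87228898]
t 18.75 frame s,t,z mm 27.3 -0.0 27.2 tilt 0.07 w 18.5 F [-0.   1.   0.1]
travel now-axes [-0.001  -0.0027  0.0012] turn z -0.04
travel target-axes [-0.001  -0.0027  0.0012] rotvec tool fix [ 0.06 -0.01 -0.04]
```

The nozzle is free (stub at 148, so the tip is about 9 mm out). Lifting.

```bash
python3 -m inch '[{"grip":-1,"travel":[0,0,0],"turn":[0,0,0]},{"grip":-1,"travel":[0,0,-0.006],"turn":[0,0,0]},{"grip":-1,"travel":[0,0,-0.012],"turn":[0,0,0]},{"grip":-1,"travel":[0,0,-0.012],"turn":[0,0,0]},{"grip":-1,"travel":[0,0,-0.015],"turn":[0,0,0]},{"grip":-1,"travel":[0,0,-0.015],"turn":[0,0,0]},{"grip":-1,"travel":[0,0,-0.01],"turn":[0,0,0]},{"grip":-1,"travel":[0,0,0],"turn":[0,0,0]}]' 110
cat > nz.py <<'E'
from h import *
import sys
# nozzle fit in top view: loose points near given handle guess (mm) , direction angle
x,y,a,zlo,zhi=map(float,sys.argv[1:6]); F=frame((x,y),a)
f=grab("top");P=pts(f)*1e3;d=P[:,:,:2]-F[0];S=d@F[1];T=d@F[2];Z=P[:,:,2]
for s in range(-116,46,9):
    k=(S>s)&(S<s+9)&(abs(T)<24)&(Z>zlo)&(Z<zhi)
    if k.sum()>3: print(s+4,k.sum(),"t",np.percentile(T[k],[5,95]).round(1),"z",np.percentile(Z[k],80).round(1))
E
python3 -c "
from h import *
go(frame((595,54),90),0,0,120,0)"; python3 nz.py 541.7 17.2 106.3 70 140
```

```text
time: 19.75
tcp_pos: [0.5647, -0.0605, 0.1032]
eef_rot: [[0.96, 0.28, 0.002], [0.28, -0.96, -0.001], [0.002, 0.002, -1.0]]
force: [-0.4, 0.2, -2.0]
width: 0.0179
t 19.75 frame s,t,z mm -114.5 30.3 103.2 tilt 0.15 w 17.9 F [-0.4  0.2 -2. ]
travel now-axes [ 0.0611 -0.1014 -0.0168] turn z 16.25
travel target-axes [ 0.0303 -0.1145 -0.0168] rotvec tool fix [ 0.09 -0.12 16.25]
-58 32 t [-9.8  7.8] z 133.2
-49 42 t [-10.8   7.8] z 133.4
-40 40 t [-10.6   7.9] z 133.1
-31 41 t [-11.2  10.1] z 135.6
-22 56 t [-13.8  12.1] z 136.3
-13 57 t [-14.2  11.9] z 136.9
-4 55 t [-13.3  11.8] z 136.5
5 59 t [-14.1  12.1] z 136.5
14 57 t [-13.7  12.1] z 136.5
23 57 t [-14.1  11.9] z 136.3
32 36 t [-9.4  9.5] z 132.5
41 9 t [-6.9  3.7] z 128.0
```

Held level, with the axis 19 mm above the TCP. Moving to the lay-down spot.

```bash
python3 -m inch '[{"grip":-1,"travel":[0,0,0],"turn":[0,0,5.4]},{"grip":-1,"travel":[0,0,0],"turn":[0,0,5.4]},{"grip":-1,"travel":[0,0,0],"turn":[0,0,5.4]},{"grip":-1,"travel":[0.01,-0.035,0],"turn":[0,0,0]},{"grip":-1,"travel":[0.01,-0.035,0],"turn":[0,0,0]},{"grip":-1,"travel":[0.01,-0.035,0],"turn":[0,0,0]},{"grip":-1,"travel":[0,0,0],"turn":[0,0,0]},{"grip":-1,"travel":[0,0,0],"turn":[0,0,0]}]' 110
python3 -c "
from h import *
go(frame((595,54),90),0,0,30,0)"
```

```text
time: 20.8
tcp_pos: [0.592, 0.0456, 0.097]
eef_rot: [[1.0, -0.011, -0.01], [-0.011, -1.0, -0.003], [-0.01, 0.003, -1.0]]
force: [0.2, -0.7, -2.0]
width: 0.018
t 20.8 frame s,t,z mm -8.4 3.0 97.0 tilt 0.58 w 18.0 F [ 0.2 -0.7 -2. ]
travel now-axes [ 0.0036 -0.0086  0.067 ] turn z -0.62
travel target-axes [ 0.003  -0.0084  0.067 ] rotvec tool fix [ 0.17  0.55 -0.61]
```

```bash
python3 -m inch '[{"grip":-1,"travel":[0.003,-0.008,0.01],"turn":[0,0.5,-0.6]},{"grip":-1,"travel":[0,0,0.02],"turn":[0,0,0]},{"grip":-1,"travel":[0,0,0.02],"turn":[0,0,0]},{"grip":-1,"travel":[0,0,0.015],"turn":[0,0,0]},{"grip":-1,"travel":[0,0,0.01],"turn":[0,0,0]},{"grip":-1,"travel":[0,0,0.004],"turn":[0,0,0]},{"grip":-1,"travel":[0,0,0],"turn":[0,0,0]},{"grip":-1,"travel":[0,0,0],"turn":[0,0,0]}]' 110
python3 -c "
from h import *
go(frame((595,54),90),0,0,2,0)"; python3 nz.py 595 135 90 4 70
```

```text
time: 21.8
tcp_pos: [0.5946, 0.0499, 0.0135]
eef_rot: [[1.0, -0.005, -0.0], [-0.005, -1.0, -0.005], [-0.0, 0.005, -1.0]]
force: [-0.1, -0.4, -1.1]
width: 0.0183
t 21.8 frame s,t,z mm -4.1 0.4 13.5 tilt 0.27 w 18.3 F [-0.1 -0.4 -1.1]
travel now-axes [ 0.0004 -0.0042  0.0115] turn z -0.26
travel target-axes [ 0.0004 -0.0041  0.0115] rotvec tool fix [ 0.27  0.03 -0.26]
32 17 t [-6.5  5. ] z 38.0
41 4 t [-10.2  18.7] z 5.0
```

```bash
python3 -m inch '[{"grip":-1,"travel":[0,0,0.005],"turn":[0,0,0]},{"grip":-1,"travel":[0,0,0.004],"turn":[0,0,0]},{"grip":-1,"travel":[0,0,0.003],"turn":[0,0,0]},{"grip":-1,"travel":[0,0,0],"turn":[0,0,0]},{"grip":-1,"travel":[0,0,0],"turn":[0,0,0]},{"grip":-0.2,"travel":[0,0,0],"turn":[0,0,0]},{"grip":-0.2,"travel":[0,0,0],"turn":[0,0,0]},{"grip":-0.2,"travel":[0,0,0],"turn":[0,0,0]}]' 40
python3 -c "
from h import *
go(frame((595,54),90),0,0,2,0)"
```

```text
time: 22.85
tcp_pos: [0.5957, 0.0501, 0.002]
eef_rot: [[1.0, -0.004, 0.002], [-0.004, -1.0, -0.004], [0.002, 0.004, -1.0]]
force: [-0.4, 0.2, 0.2]
width: 0.0341
t 22.85 frame s,t,z mm -3.9 -0.7 2.0 tilt 0.27 w 34.1 F [-0.4  0.2  0.2]
travel now-axes [-0.0008 -0.0039 -0.0001] turn z -0.25
travel target-axes [-0.0007 -0.0039 -0.    ] rotvec tool fix [ 0.24 -0.12 -0.25]
```

```bash
python3 -m inch '[{"grip":-0.2,"travel":[0,0,-0.02],"turn":[0,0,0]},{"grip":-0.2,"travel":[0,0,-0.03],"turn":[0,0,0]},{"grip":0,"travel":[0,0,-0.03],"turn":[0,0,0]},{"grip":0,"travel":[-0.02,0.03,-0.02],"turn":[0,0,0]},{"grip":0,"travel":[-0.02,0.04,-0.01],"turn":[0,0,0]},{"grip":0,"travel":[-0.02,0.03,0],"turn":[0,0,0]},{"grip":0,"travel":[-0.02,0,0],"turn":[0,0,0]},{"grip":0,"travel":[0,0,0],"turn":[0,0,0]}]' 40
cat > look.py <<'E'
from h import *
import sys
f=grab("top");P=pts(f)*1e3;Z=P[:,:,2]
g=grab("scene"); 
a=cv2.resize(f["color"][180:270,150:430],None,fx=2,fy=2,interpolation=cv2.INTER_CUBIC);b=cv2.resize(g["color"][190:370,180:400],None,fx=2,fy=2,interpolation=cv2.INTER_CUBIC)
w=max(a.shape[1],b.shape[1]);p=lambda i:np.pad(i,((0,0),(0,w-i.shape[1]),(0,0)))
cv2.imwrite("pics/"+sys.argv[1],np.vstack([p(a),p(b)])[:,:,::-1])
E
python3 look.py d.png; python3 nz.py 595 131 90 10 36
```

```text
time: 23.85
tcp_pos: [0.5166, -0.0521, 0.1256]
eef_rot: [[1.0, -0.004, 0.015], [-0.004, -1.0, -0.004], [0.015, 0.004, -1.0]]
force: [-0.7, -0.8, -1.0]
width: 0.0427
-112 18 t [-6.9  3.8] z 21.9
-103 19 t [-7.2  4.9] z 23.0
-94 15 t [-5.4  1.7] z 18.7
-85 28 t [-8.5  5.8] z 23.1
-76 36 t [-10.7   8.1] z 26.8
-67 32 t [-10.4   8.1] z 25.8
-58 31 t [-10.7   7.9] z 25.5
-49 36 t [-10.4   7.9] z 26.6
-40 35 t [-10.    8.2] z 25.0
-31 42 t [-11.6   9.6] z 27.2
-22 42 t [-13.6  12.2] z 29.3
-13 45 t [-13.2  12.5] z 29.9
-4 49 t [-13.5  12.2] z 29.8
5 49 t [-13.1  12.5] z 30.5
14 45 t [-12.9  12.2] z 30.0
23 41 t [-13.3  12.7] z 30.1
32 28 t [-10.   6.] z 26.9
41 6 t [-6.5  4.1] z 21.2
```

View pics/d.png

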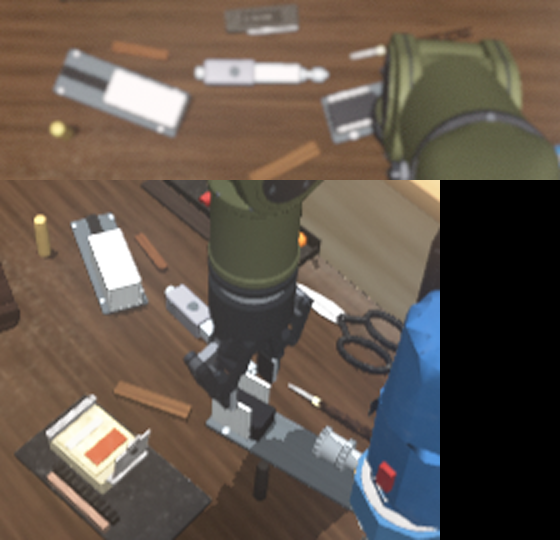

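The nozzle lies flat at 90°, handle at about (596,131). The coupling is empty with its sleeve forward, and the bystanders are in place. Going to the handle.

```bash
python3 -m inch '[{"grip":0.2,"travel":[0.02,-0.045,0],"turn":[0,0.8,-0.25]},{"grip":0.2,"travel":[0.02,-0.045,0],"turn":[0,0,0]},{"grip":0.2,"travel":[0.02,-0.045,0],"turn":[0,0,0]},{"grip":0.2,"travel":[0.015,-0.04,0],"turn":[0,0,0]},{"grip":0.2,"travel":[0,0,0],"turn":[0,0,0]},{"grip":0.2,"travel":[0,0,0.02],"turn":[0,0,0]},{"grip":0.2,"travel":[0,0,0.02],"turn":[0,0,0]},{"grip":0.2,"travel":[0,0,0],"turn":[0,0,0]}]' 60
python3 -c "
from h import *
go(frame((595.7,131),90),0,0,5,0)"
```

```text
time: 25.0
tcp_pos: [0.6052, 0.1346, 0.0861]
eef_rot: [[0.999, 0.008, 0.041], [0.008, -1.0, -0.002], [0.041, 0.002, -0.999]]
force: [0.0, -0.1, 0.7]
width: 0.0513
t 25.0 frame s,t,z mm 3.6 -9.5 86.1 tilt 2.37 w 51.3 F [ 0.  -0.1  0.7]
travel now-axes [-0.0129  0.0034  0.0807] turn z 0.46
travel target-axes [-0.0095  0.0036  0.0811] rotvec tool fix [ 0.1  -2.37  0.45]
```

```bash
python3 -m inch '[{"grip":0.2,"travel":[0,0,0],"turn":[0.1,-2.4,0.45]},{"grip":0.2,"travel":[-0.0095,0.0035,0],"turn":[0,0,0]},{"grip":0.2,"travel":[0,0,0],"turn":[0,0,0]},{"grip":0.2,"travel":[0,0,0.015],"turn":[0,0,0]},{"grip":0.2,"travel":[0,0,0.015],"turn":[0,0,0]},{"grip":0.2,"travel":[0,0,0.01],"turn":[0,0,0]},{"grip":0.2,"travel":[0,0,0],"turn":[0,0,0]},{"grip":0.2,"travel":[0,0,0],"turn":[0,0,0]}]' 60
python3 -c "
from h import *
go(frame((595.7,131),90),0,0,5,0)"
```

```text
time: 26.0
tcp_pos: [0.5949, 0.1299, 0.0446]
eef_rot: [[1.0, -0.0, -0.0], [-0.0, -1.0, -0.001], [-0.0, 0.001, -1.0]]
force: [-0.6, 0.2, -0.3]
width: 0.0512
t 26.0 frame s,t,z mm -1.1 0.8 44.6 tilt 0.04 w 51.2 F [-0.6  0.2 -0.3]
travel now-axes [ 0.0008 -0.0011  0.0396] turn z -0.02
travel target-axes [ 0.0008 -0.0011  0.0396] rotvec tool fix [ 0.04  0.01 -0.02]
```

```bash
python3 -m inch '[{"grip":0.2,"travel":[0.001,0,0.014],"turn":[0,0,0]},{"grip":0.2,"travel":[0,0,0.014],"turn":[0,0,0]},{"grip":0.2,"travel":[0,0,0.009],"turn":[0,0,0]},{"grip":0.2,"travel":[0,0,0],"turn":[0,0,0]},{"grip":-1,"travel":[0,0,0],"turn":[0,0,0]},{"grip":-1,"travel":[0,0,0],"turn":[0,0,0]},{"grip":-1,"travel":[0,0,0],"turn":[0,0,0]},{"grip":-1,"travel":[0,0,0],"turn":[0,0,0]}]' 60
python3 -c "
from h import *
go(frame((595.7,131),90),0,0,100,0)"
```

```text
time: 27.0
tcp_pos: [0.5967, 0.1301, 0.0057]
eef_rot: [[1.0, -0.0, 0.002], [-0.0, -1.0, -0.0], [0.002, 0.0, -1.0]]
force: [-0.3, 0.0, -0.6]
width: 0.0268
t 27.0 frame s,t,z mm -0.9 -1.0 5.7 tilt 0.09 w 26.8 F [-0.3  0.  -0.6]
travel now-axes [-0.0009 -0.0009 -0.0943] turn z -0.02
travel target-axes [-0.001  -0.0009 -0.0943] rotvec tool fix [ 0.02 -0.09 -0.02]
```

```bash
python3 -m inch '[{"grip":-1,"travel":[0,0,-0.01],"turn":[0,0,0]},{"grip":-1,"travel":[0,0,-0.02],"turn":[0,0,0]},{"grip":-1,"travel":[0,0,-0.03],"turn":[0,0,0]},{"grip":-1,"travel":[0,0,-0.03],"turn":[0,0,0]},{"grip":-1,"travel":[0,0,-0.01],"turn":[0,0,0]},{"grip":-1,"travel":[0,0,0],"turn":[0,0,6.5]},{"grip":-1,"travel":[0,0,0],"turn":[0,0,6.5]},{"grip":-1,"travel":[0,0,0],"turn":[0,0,6.5]}]' 80
python3 - <<'E'
from h import *
go(STD,125,0,100,-19.6)
f=dict(np.load("top0.npz"));P=pts(f)*1e3;d=P[:,:,:2]-STD[0];S=d@STD[1];T=d@STD[2];Z=P[:,:,2]
for n in("top0","scene0"):
  f=dict(np.load(n+".npz"));P=pts(f)*1e3;d=P[:,:,:2]-STD[0];S=d@STD[1];T=d@STD[2];Z=P[:,:,2]
  for lo,hi in((15,60),(60,110),(110,260)):
    k=(Z>lo)&(Z<hi)&(S>60)&(S<230)&(abs(T)<130)
    H=np.histogram2d(T[k],S[k],[range(-120,121,20),range(60,231,20)])[0].astype(int); print(n,lo,"rows t -120.., cols s 60.."); print(H)
E
```

```text
time: 28.0
tcp_pos: [0.597, 0.1302, 0.1149]
eef_rot: [[0.939, -0.344, 0.005], [-0.344, -0.939, 0.002], [0.004, -0.003, -1.0]]
force: [0.5, 0.4, -1.4]
width: 0.0267
t 28.0 frame s,t,z mm -124.4 -68.2 114.9 tilt 0.31 w 26.7 F [ 0.5  0.4 -1.4]
travel now-axes [-0.0705 -0.2487  0.0155] turn z -0.53
travel target-axes [-0.0682 -0.2494  0.0149] rotvec tool fix [-0.19 -0.24 -0.53]
top0 15 rows t -120.., cols s 60..
[[ 0 10  9  5 30 10 62 35]
 [ 0  0  0  0 41  3 34 27]
 [ 0  0  0  0 23 32 12  1]
 [ 0  0  0  0  0  2  4  0]
 [ 0  0  0  0  0  0  0  0]
 [ 0  0  0  0  0  0  0  0]
 [ 2  0  0  0  0  0  0  0]
 [ 0  0  0  0  0  0  0  0]
 [ 0  0  0  0  0  0  0  0]
 [ 0  0  0  0  0  0  0  0]
 [ 0  0  0  0  0  0  0  0]
 [ 0  0  0  0  0  0  0  0]]
top0 60 rows t -120.., cols s 60..
[[ 0  0  0  6 39 11 35 40]
 [ 0  0  0  8 49  5  8 58]
 [ 0  0  0  0 49 23 61  6]
 [ 0  0  0  0  0 35 23  3]
 [ 0  0  0  0  0  0  0  0]
 [ 0  0  0  0  0  0  0  0]
 [ 0  0  0  0  0  0  0  0]
 [ 0  0  0  0  0  0  0  0]
 [ 0  0  0  0  0  0  0  0]
 [ 0  0  0  0  0  0  0  0]
 [ 0  0  0  0  0  0  0  0]
 [ 0  0  0  0  0  0  0  0]]
top
[... 744 characters left out ...]
 cols s 60..
[[ 0  0  0 18 46 16 24 25]
 [ 0  0  0 25 65  7  0 56]
 [ 0  0  0  0 84 21 35  3]
 [ 0  0  0  0  2 68 11  2]
 [ 0  0  0  0  0  0  0  0]
 [ 0  0  0  0  0  0  0  0]
 [ 0  0  0  0  0  0  0  0]
 [ 0  0  0  0  0  0  0  0]
 [ 0  0  0  0  0  0  0  0]
 [ 0  0  0  0  0  0  0  0]
 [ 0  0  0  0  0  0  0  0]
 [ 0  0  0  0  0  0  0  0]]
scene0 110 rows t -120.., cols s 60..
[[ 0  0  0  1 43 50 63 36]
 [ 0  0 12 32 14  0  0 73]
 [ 0  0  0  5 19  1 38 27]
 [ 0  0  0  0  7 17 57  4]
 [ 0  0  0  0  0  3  0  0]
 [ 0  0  0  0  0  0  0  0]
 [ 0  0  0  0  0  0  0  0]
 [ 0  0  0  0  0  0  0  0]
 [ 0  0  0  0  0  0  0  0]
 [ 0  0  0  0  0  0  0  0]
 [ 0  0  0  0  0  0  0  0]
 [ 0  0  0  0  0  0  0  0]]
```

```bash
python3 -m inch '[{"grip":-1,"travel":[-0.017,-0.045,0],"turn":[-0.2,-0.25,-0.5]},{"grip":-1,"travel":[-0.017,-0.045,0],"turn":[0,0,0]},{"grip":-1,"travel":[-0.017,-0.045,0],"turn":[0,0,0]},{"grip":-1,"travel":[-0.015,-0.045,0],"turn":[0,0,0]},{"grip":-1,"travel":[0,-0.03,0],"turn":[0,0,0]},{"grip":-1,"travel":[0,-0.01,0],"turn":[0,0,0]},{"grip":-1,"travel":[0,0,0],"turn":[0,0,0]},{"grip":-1,"travel":[0,0,0],"turn":[0,0,0]}]' 80
python3 -c "
from h import *
go(STD,122,0,60,-19.6)"
```

```text
time: 29.0
tcp_pos: [0.6076, 0.3608, 0.1133]
eef_rot: [[0.94, -0.342, -0.006], [-0.342, -0.94, -0.006], [-0.003, 0.007, -1.0]]
force: [-0.6, -0.8, -1.6]
width: 0.0265
t 29.0 frame s,t,z mm 96.4 -0.9 113.3 tilt 0.47 w 26.5 F [-0.6 -0.8 -1.6]
travel now-axes [-0.0009 -0.026   0.0531] turn z -0.41
travel target-axes [-0.0009 -0.0256  0.0533] rotvec tool fix [ 0.43  0.2  -0.41]
```

```bash
python3 -m inch '[{"grip":-1,"travel":[-0.001,-0.013,0],"turn":[0.4,0.2,-0.4]},{"grip":-1,"travel":[0,-0.012,0],"turn":[0,0,0]},{"grip":-1,"travel":[0,0,0],"turn":[0,0,0]},{"grip":-1,"travel":[0,0,0.015],"turn":[0,0,0]},{"grip":-1,"travel":[0,0,0.02],"turn":[0,0,0]},{"grip":-1,"travel":[0,0,0.015],"turn":[0,0,0]},{"grip":-1,"travel":[0,0,0],"turn":[0,0,0]},{"grip":-1,"travel":[0,0,0],"turn":[0,0,0]}]' 80
python3 look.py e.png; python3 - <<'E'
from h import *
go(STD,122,0,19,-19.6)
f=grab("top");P=pts(f)*1e3;d=P[:,:,:2]-STD[0];S=d@STD[1];T=d@STD[2];Z=P[:,:,2]
for s in range(0,190,9):
    k=(S>s)&(S<s+9)&(abs(T)<22)&(Z>52)&(Z<95)
    if k.sum()>3: print(s+4,k.sum(),"t",np.percentile(T[k],[5,95]).round(1),"z",np.percentile(Z[k],50).round(1))
E
```

```text
time: 30.0
tcp_pos: [0.6152, 0.3816, 0.058]
eef_rot: [[0.941, -0.339, -0.003], [-0.339, -0.941, -0.004], [-0.002, 0.005, -1.0]]
force: [0.7, -0.5, -1.0]
width: 0.0263
t 30.1 frame s,t,z mm 118.6 -1.0 58.4 tilt 0.27 w 26.4 F [-0.1  0.1 -0.8]
travel now-axes [-0.0009 -0.0035  0.0394] turn z -0.23
travel target-axes [-0.001  -0.0034  0.0394] rotvec tool fix [ 0.25  0.08 -0.23]
4 12 t [-4.4  3.6] z 70.1
13 26 t [-7.6  5.7] z 72.4
22 16 t [-6.6  4.6] z 70.8
31 23 t [-8.1  4.9] z 71.6
40 42 t [-10.6   8. ] z 76.5
49 37 t [-9.7  8.2] z 75.7
58 35 t [-10.8   8.3] z 76.5
67 38 t [-10.4   8. ] z 76.8
76 34 t [-10.    8.1] z 77.0
85 35 t [-10.9   7.7] z 77.0
94 58 t [-14.3  11.9] z 79.8
103 52 t [-15.1  11.5] z 80.5
112 72 t [-19.9  18.2] z 80.4
```

View pics/e.png

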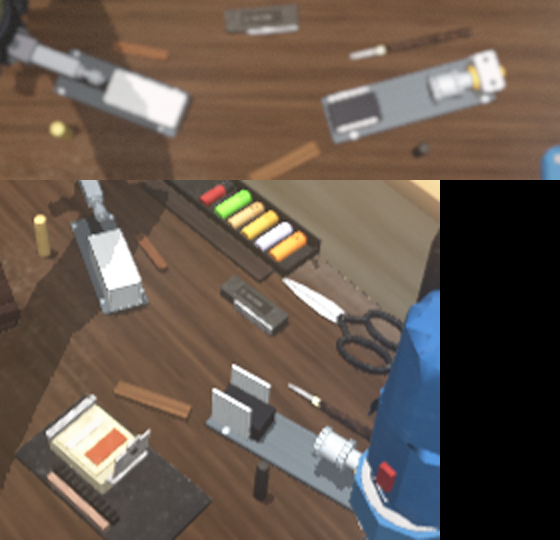

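The nozzle is aligned with the stand: across offset about −1 mm, tip just in front of the mouth. Lowering.

```bash
python3 -m inch '[{"grip":-1,"travel":[-0.001,-0.005,0],"turn":[0.25,0,-0.2]},{"grip":-1,"travel":[0,0,0],"turn":[0,0,0]},{"grip":-1,"travel":[0,0,0.012],"turn":[0,0,0]},{"grip":-1,"travel":[0,0,0.012],"turn":[0,0,0]},{"grip":-1,"travel":[0,0,0.01],"turn":[0,0,0]},{"grip":-1,"travel":[0,0,0],"turn":[0,0,0]},{"grip":-1,"travel":[0,0,0],"turn":[0,0,0]},{"grip":-1,"travel":[0,0,0],"turn":[0,0,0]}]' 80
python3 -c "
from h import *
go(STD,35,0,19.5,-19.6)"
```

```text
time: 31.15
tcp_pos: [0.6165, 0.3876, 0.0227]
eef_rot: [[0.942, -0.336, -0.0], [-0.336, -0.942, 0.002], [-0.001, -0.001, -1.0]]
force: [-0.4, -0.5, -1.5]
width: 0.0265
t 31.15 frame s,t,z mm 124.6 -0.2 22.7 tilt 0.09 w 26.5 F [-0.4 -0.5 -1.5]
travel now-axes [-0.0002  0.0896  0.003 ] turn z -0.01
travel target-axes [-0.0002  0.0896  0.0032] rotvec tool fix [-0.08  0.03 -0.01]
```

```bash
python3 -m inch '[{"grip":-1,"travel":[0,0,0.003],"turn":[0,0,0]},{"grip":-1,"travel":[0,0.01,0],"turn":[0,0,0]},{"grip":-1,"travel":[0,0.012,0],"turn":[0,0,0]},{"grip":-1,"travel":[0,0.012,0],"turn":[0,0,0]},{"grip":-1,"travel":[0,0.012,0],"turn":[0,0,0]},{"grip":-1,"travel":[0,0.008,0],"turn":[0,0,0]},{"grip":-1,"travel":[0,0,0],"turn":[0,0,0]},{"grip":-1,"travel":[0,0,0],"turn":[0,0,0]}]' 80
python3 -c "
from h import *
go(STD,35,0,19,-19.6)"
```

```text
time: 32.15
tcp_pos: [0.5978, 0.3319, 0.0207]
eef_rot: [[0.941, -0.337, 0.001], [-0.337, -0.941, 0.002], [0.001, -0.002, -1.0]]
force: [-0.3, -0.3, -2.1]
width: 0.0264
t 32.15 frame s,t,z mm 65.9 -1.3 20.7 tilt 0.12 w 26.4 F [-0.3 -0.3 -2.1]
travel now-axes [-0.0012  0.0309  0.0016] turn z -0.1
travel target-axes [-0.0013  0.0309  0.0017] rotvec tool fix [-0.11 -0.04 -0.1 ]
```

```bash
python3 -m inch '[{"grip":-1,"travel":[-0.001,0.007,0],"turn":[0,0,0]},{"grip":-1,"travel":[0,0.008,0],"turn":[0,0,0]},{"grip":-1,"travel":[0,0.006,0],"turn":[0,0,0]},{"grip":-1,"travel":[0,0.004,0],"turn":[0,0,0]},{"grip":-1,"travel":[0,0,0],"turn":[0,0,0]},{"grip":-1,"travel":[0,0,0],"turn":[0,0,0]},{"grip":-1,"travel":[0,0,0],"turn":[0,0,0]},{"grip":-1,"travel":[0,0,0],"turn":[0,0,0]}]' 80
cat > pk.py <<'E'
from h import *
f=grab("top");P=pts(f)*1e3;d=P[:,:,:2]-STD[0];S=d@STD[1];T=d@STD[2];Z=P[:,:,2]
for s in range(0,90,6):
    k=(S>s)&(S<s+6)&(abs(T)<22)&(Z>20)&(Z<60)
    if k.sum()>3: print(s+3,k.sum(),"t",np.percentile(T[k],[5,95]).round(1),"z",np.percentile(Z[k],50).round(1))
k=(abs(T)<10)&(Z>33)&(Z<48)&(S>15)&(S<90)
if k.any(): print("handle end",np.percentile(S[k],98).round(1))
k=(abs(T)<5)&(Z>22)&(Z<48)&(S>45)&(S<100)
if k.any(): print("stub end",np.percentile(S[k],98).round(1))
E
python3 -c "
from h import *
go(STD,35,0,17.7,-19.6)";python3 pk.py
```

```text
time: 33.15
tcp_pos: [0.5881, 0.3085, 0.0206]
eef_rot: [[0.942, -0.336, 0.002], [-0.336, -0.942, 0.003], [0.001, -0.003, -1.0]]
force: [0.9, -0.0, -0.7]
width: 0.0263
t 33.15 frame s,t,z mm 40.5 0.0 20.6 tilt 0.2 w 26.3 F [ 0.9 -0.  -0.7]
travel now-axes [0.     0.0055 0.0029] turn z -0.02
travel target-axes [0.     0.0055 0.0029] rotvec tool fix [-0.19 -0.07 -0.02]
3 20 t [-9.2  9.3] z 40.2
9 27 t [-10.4   9.4] z 37.5
15 32 t [-12.6  12.5] z 41.7
21 34 t [-13.6  12.1] z 42.4
27 27 t [-10.6  13.5] z 43.4
33 12 t [-4.8 19.7] z 36.2
handle end 30.1
```

```bash
python3 -m inch '[{"grip":-1,"travel":[0,0.005,0],"turn":[0,0,0]},{"grip":-1,"travel":[0,0,0],"turn":[0,0,0]},{"grip":-1,"travel":[0,0,0.003],"turn":[0,0,0]},{"grip":-1,"travel":[0,0,0],"turn":[0,0,0]},{"grip":-1,"travel":[0,0,0],"turn":[0,0,0]},{"grip":-0.1,"travel":[0,0,0],"turn":[0,0,0]},{"grip":0,"travel":[0,0,0],"turn":[0,0,0]},{"grip":0,"travel":[0,0,0],"turn":[0,0,0]}]' 40
python3 -c "
from h import *
go(STD,35,0,17.7,-19.6)"
```

```text
time: 34.2
tcp_pos: [0.5866, 0.3037, 0.0177]
eef_rot: [[0.942, -0.336, 0.003], [-0.336, -0.942, 0.003], [0.002, -0.004, -1.0]]
force: [0.3, -0.3, 0.1]
width: 0.0428
t 34.2 frame s,t,z mm 35.5 -0.2 17.7 tilt 0.24 w 42.8 F [ 0.3 -0.3  0.1]
travel now-axes [-0.0002  0.0005  0.    ] turn z -0.01
travel target-axes [-0.0002  0.0005  0.    ] rotvec tool fix [-0.22 -0.1  -0.01]
```

```bash
python3 -m inch '[{"grip":0,"travel":[0,0,-0.015],"turn":[0,0,0]},{"grip":0,"travel":[0,0,-0.03],"turn":[0,0,0]},{"grip":0,"travel":[0,0,-0.04],"turn":[0,0,0]},{"grip":0,"travel":[0,0,-0.04],"turn":[0,0,0]},{"grip":0,"travel":[0,0.05,-0.01],"turn":[0,0,0]},{"grip":0,"travel":[0,0.06,0],"turn":[0,0,0]},{"grip":0,"travel":[0,0.06,0],"turn":[0,0,0]},{"grip":0,"travel":[0,0,0],"turn":[0,0,0]}]' 40
python3 pk.py; python3 look.py f.png
```

```text
time: 35.2
tcp_pos: [0.5307, 0.1395, 0.1641]
eef_rot: [[0.942, -0.335, 0.014], [-0.335, -0.942, 0.007], [0.011, -0.011, -1.0]]
force: [1.0, 0.6, 0.1]
width: 0.0429
3 16 t [-8.6 11.2] z 35.3
9 37 t [-14.   11.6] z 37.8
15 33 t [-12.6  12.3] z 39.6
21 29 t [-13.4  12. ] z 38.8
27 32 t [-11.9  12.3] z 39.3
33 29 t [-13.6  12. ] z 39.7
39 33 t [-12.9  12.8] z 39.6
45 32 t [-13.8  11.4] z 39.1
51 26 t [-13.9  11.2] z 40.0
57 34 t [-11.6  12.6] z 38.7
63 27 t [-13.7  11.2] z 39.4
69 11 t [-6.1  6.5] z 31.4
75 12 t [-7.7  5. ] z 29.1
handle end 65.6
stub end 76.6
```

View pics/f.png

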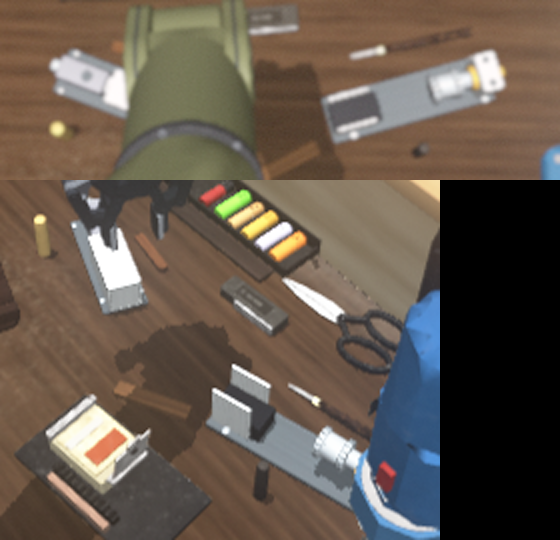

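Parked: handle spans 6–66 mm (centre 36), across about −0.7 mm, height about 25.6 mm, straight. Sleeve check, then hand in.

```bash
python3 - <<'E'
from h import *
for f in (dict(np.load("top0.npz")),grab("top")):
    P=pts(f)*1e3;d=P[:,:,:2]-OUT[0];S=d@OUT[1];T=d@OUT[2];Z=P[:,:,2]
    k=(abs(T)<17)&(abs(T)>11)&(Z>45)&(Z<66)&(S>-66)&(S<-5); print("rim sides s",np.percentile(S[k],[3,97]).round(1),k.sum())
    for n,c in(("dark",(507,-94)),("pale",(521,326))):
        q=(np.hypot(P[:,:,0]-c[0],P[:,:,1]-c[1])<25)&(Z>54)&(Z<66); print(n,P[q].mean(0).round(1),q.sum())
print(robot.hand_in())
E
```

```text
rim sides s [-65.1 -18.3] 55
dark [507.1 -93.6  58.9] 26
pale [520.7 325.3  58.2] 36
rim sides s [-56.9 -18.4] 54
dark [506.8 -93.6  59.4] 25
pale [520.7 325.2  58.5] 36
the job is handed in; nothing more can be done
None
```

The nozzle is uncoupled and parked on the stand, and I handed the job in at about 35 s of the 67 s allowed. `hand_in` gives no verdict, so the results below are my own camera and depth checks.

**What I did**
- I pulled the sleeve back and the nozzle sprung about 7–8 mm out.
- I drew it out by the neck. The first draw stopped with the nipple just at the mouth, probably because a finger met a trough cheek. I regripped nearer the coupling and it came free easily.
- I laid it on the desk by letting go about 7 mm above it. It came to rest flat, and I let go and lifted clear.
- I took it again by the handle and slid it nipple first under the hood.

**Last checks**

| Check | Measured | Target |
|---|---|---|
| Handle centre along the stand | about 36 mm | 27 to 47 mm |
| Handle centre across | about -0.7 mm | within 7 mm |
| Handle centre height | about 25.6 mm | 22 to 30 mm |
| Axis against the stand | parallel, no visible tilt | within 0.15 rad (8.6°) |

- **Sleeve:** its front edge is at -18.4 mm against -18.3 mm at the start, so it is forward again. The rear edges read differently (-56.9 against -65.1 mm). I think that is noise or background in the mask, as the picture shows the sleeve forward.
- **Seal blanks:** both are within 0.5 mm of where they started.
- **Other bystanders:** the knife, wedge, whetstone and slip looked unmoved in the pictures. I did not measure them again, and the arm partly hid the wedge, whetstone and slip in the last top view.
- **Gripper:** open and well clear of everything.

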